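# Lay the finished kaleidoscope in its display stand

### The job

The long kaleidoscope is finished: pick it up and lay it gently in the wooden display stand, so that its tube lies level in both forks with one end cap overhanging at each side, either way round. Let go of it only once it rests there, and leave the short kaleidoscope where it is.

Things in the scene. Friction and masses are not known exactly. Their poses are not given: they have to be found in the camera images.
- long_kaleidoscope: Longer of two loose toy kaleidoscopes lying on the table, 170 mm overall, about 0.12 kg: round brown card tube, 36 mm diameter, 130 mm long, a hexagonal cap (44 mm across flats, 20 mm long) on each end, one black, one wood. It lies on flats of its caps, axis 22 mm above the table, and does not roll by itself. Origin: middle of the tube, on its axis; x runs along the tube to the wooden cap.
- short_kaleidoscope: Bystander of the same make but shorter: 104 mm overall, tube 64 mm long and 36 mm in diameter, 44 mm hexagonal caps; lies loose on the table. Origin: middle of its tube, on its axis; x runs along the tube.
- stand: Wood stand fixed on the table: dark base 90 (x) x 110 (y) x 12 mm, with two 90 degree V forks open to the top, 10 mm thick, at y = -40 and +40 mm (70 mm free between). V apex 45 mm, tips 72 mm above the table, mouth 54 mm wide, 64 mm outside. A 36 mm tube in both forks lies along y over the origin, axis 70.5 mm above the table, self-centring in x. Origin: centre of the base's underside; z up.
There are look-alikes about, which are no part of the job. Leave any green or purple look-alike of the long_kaleidoscope alone.

How it is judged:
By the outcome, as a careful person would: the job done as asked, in the order asked, and still so for the second after the job is handed in, with the robot touching nothing.
It also fails if it takes over 38 s, if anything falls off the work surface, if the arm or the gripper's body presses on something with over 40 N, if the wrist force passes 120 N, or if a joint passes its speed limit or range.

### The arm

A 7-joint arm with a two-finger parallel gripper is mounted at the origin on the work surface. World frame = base frame: x ahead of the robot, y to its left, z up, the work surface at z = 0. Lengths are in m, angles in rad, forces in N, time in s.
With the tool pointing down it reaches from about 0.35 to 0.9 m from the base axis. Payload 19.9 kg.
Tool frame: the origin (TCP) lies between the finger pads; the fingertips stand 19 mm ahead of it and the grasp point (between the pads) is the TCP; z points along the fingers, y is the direction in which the jaws open and shut (so a half turn about z gives the same grasp; the last joint's range is limited). The gripper opens to 94 mm and grips with 3 to 60 N. Pads are 16 mm wide; open, the fingers measure 119 mm over their backs; the gripper's body (75 mm by 177 mm) begins 78 mm behind the grasp point.
Start: joints at [1.155, 0.417, -0.01, 1.614, 0.005, 1.111, -0.053], TCP at [0.229, -0.582, 0.224] pointing down, gripper open.
Joint ranges: [-2.81, 2.81], [-0.39, 2.02], [-1.27, 1.25], [0.06, 2.57], [-1.19, 4.33], [0.19, 2], [-2.82, 2.82]. Speed limits (rad/s): [1.89, 1.89, 2.39, 2.39, 3.01, 3.01, 3.01].

### API

Orientations are given as a 3x3 rotation matrix whose columns are the frame's x, y, z axes.
In Python, from rig import robot gives the robot as it stands. Calls block until the motion is done:
- robot.move_ptp(position, orientation): joint-space move of the TCP to a pose.
- robot.move_linear(position, velocity=0.15, frame=None, threshold=None): straight line of the TCP; frame=None keeps the orientation; velocity is the mean speed in m/s. With threshold (N) it stops when the force on the tool has changed by that much, and returns True; else False.
- robot.goto_joints(angles): joint-space move.
- robot.gripper_to(opening): finger opening in m; the grip force is fixed at half the most; returns when the fingers have stopped.
- robot.pause(seconds).
- robot.ik(position, orientation): joint angles nearest the present ones, or None.
- robot.get_state(): the state.
- robot.grab_frame(name): name is "scene" or "top"; returns the picture (384x512x3 uint8, red, green, blue); there is no depth.
- robot.camera_info(name): a dict with "fx", "fy", "cx", "cy" (pixels), "dist" ([k1, k2, p1, p2, k3] as OpenCV has them; the pictures are not rectified), "rvec" (rotation vector, rad) and "tvec" (3), from world to camera coordinates, as OpenCV has them. Camera axes: x right, y down, z forward; pixel columns grow to the right and rows downward; lengths in m; the calibration is good to about 2 mm. A picture is of the moment at which its call begins. camera_info takes no time and is no camera call.
A pose or a line that the arm cannot do raises robot.PlanningError and nothing moves.
- robot.sign_off(): hands the job in, once; it reports no verdict.
The state is a dict: "time": time; "qpos": joint angles; "joint_vel": joint speeds; "effort": joint torques, N m; "ee_pos": TCP position; "tool_rot": TCP orientation; "force": force on the tool from outside, world axes, zero at the start; "moment": the same for the moment, N m; "opening": finger opening in m.
Only numpy, scipy, OpenCV 4.12 (cv2) and the standard library are available. Lean on these libraries where they do the work, as an engineer would, in place of code of your own. Each camera call takes 0.05 s, during which the arm holds its last target.

## Working session

There is one attempt and no reset: what is moved stays moved. The work goes in short steps, each a Python script; the robot and the scene stay as the last script left them, time stands still between calls to the robot, and variables do not carry over. Pictures are saved under pics/ and viewed, and the job is handed in when it is done.

```bash
mkdir -p pics; ls
python3 - <<'E'
from rig import robot
import cv2
for n in ("scene","top"):
    im=robot.grab_frame(n); cv2.imwrite(f"pics/{n}0.png",im[:,:,::-1]); print(robot.camera_info(n))
print(robot.get_state())
E
```

```text
pics
{'fx': 403.1098458298617, 'fy': 403.1098458298617, 'cx': 264.1552059303634, 'cy': 195.53490549174867, 'dist': array([-0.0196934,  0.       ,  0.       ,  0.       ,  0.       ]), 'rvec': array([ 2.10590784,  1.18433129, -0.46086075]), 'tvec': array([-0.19813527, -0.2649539 ,  1.53541907])}
{'fx': 356.6560732248704, 'fy': 356.6560732248704, 'cx': 254.79308374795318, 'cy': 191.43572644409275, 'dist': array([-0.00354662,  0.        ,  0.        ,  0.        ,  0.        ]), 'rvec': array([ 2.21143676, -2.1706385 ,  0.04481414]), 'tvec': array([-0.06557132,  0.44542472,  1.15709886])}
{'time': 0.1, 'qpos': array([ 1.15451271,  0.41790761, -0.01028674,  1.61405191,  0.00469584,
        1.11071239, -0.05299623]), 'joint_vel': array([-0.00027481, -0.00073719,  0.00036813, -0.00109962,  0.00014387,
        0.0008249 ,  0.00077794]), 'effort': array([ 9.92388086e-04, -8.52583051e+01,  6.39744569e-01, -4.26701832e+01,
       -4.88757959e-02,  1.63891981e-02,  4.29541979e-05]), 'ee_pos': array([ 0.22867168, -0.58135074,  0.22391816]), 'tool_rot': array([[ 9.30588745e-01,  3.66066074e-01, -4.65573846e-04],
       [ 3.66066359e-01, -9.30588267e-01,  9.47548070e-04],
       [-8.63923572e-05, -1.05220849e-03, -9.99999443e-01]]), 'force': array([-0.48649306,  0.10649621, -0.06696116]), 'moment': array([-0.05286966,  0.01245703,  0.01515265]), 'opening': 0.09375081429670588}
```

View pics/scene0.png

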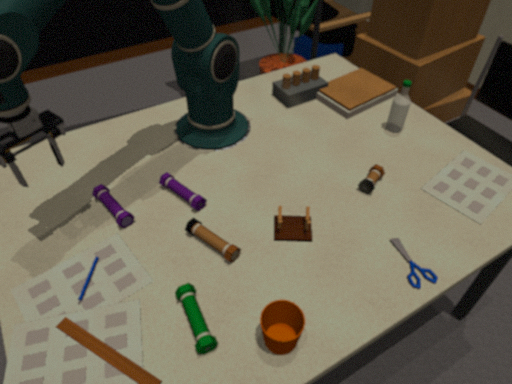

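View pics/top0.png

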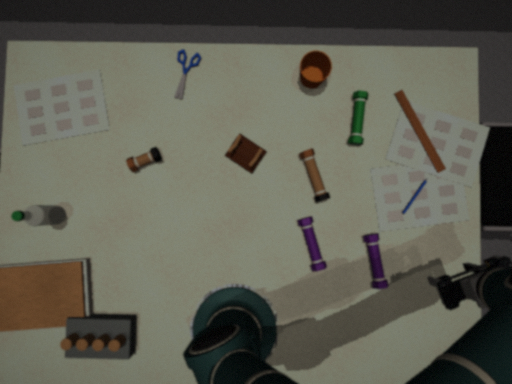

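Candidates in the top view:
- brown tube with one black and one wood cap at (314,175), my choice
- short brown one at (144,159), the bystander
- purple at (312,243) and (375,261), and green at (357,117), all look-alikes
- ruler at (420,130)

The stand is at about (246,152). Next I check the choice in a close crop.

Run:
```python
import cv2,numpy as np
t=cv2.imread("pics/top0.png"); s=cv2.imread("pics/scene0.png")
a=cv2.resize(t[120:220,215:345],None,fx=5,fy=5,interpolation=cv2.INTER_CUBIC)
cv2.imwrite("pics/crop_t.png",a)
b=cv2.resize(s[190:280,175:325],None,fx=5,fy=5,interpolation=cv2.INTER_CUBIC)
cv2.imwrite("pics/crop_s.png",b)
```

```text
(no output)
```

View pics/crop_t.png

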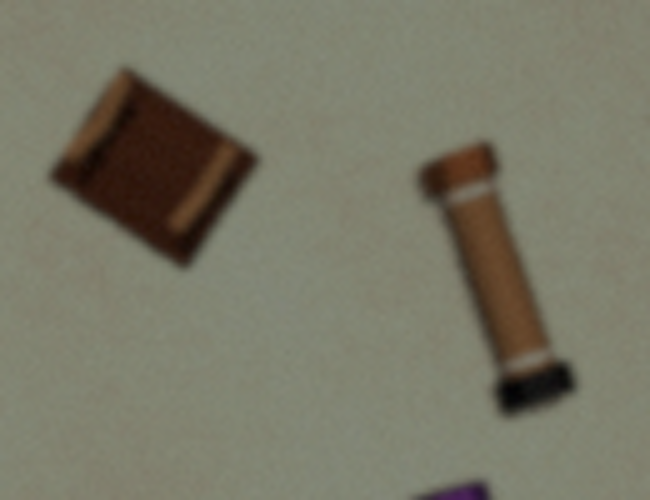

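View pics/crop_s.png

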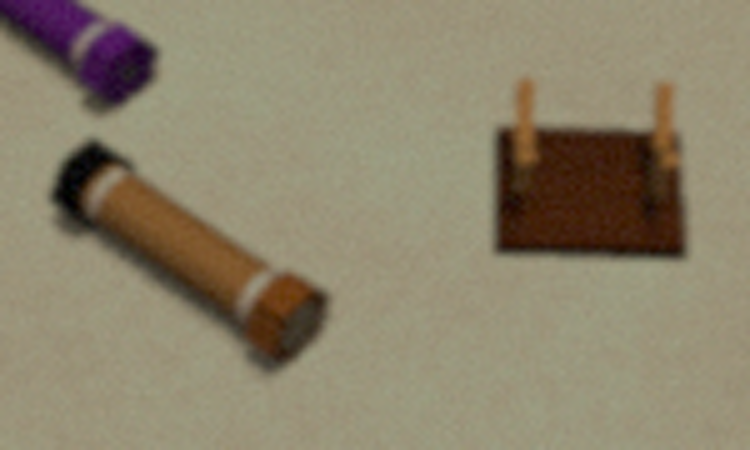

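```bash
cat > h.py <<'E'
import cv2,numpy as np
from rig import robot
def ray(n,uv,z):
    c=robot.camera_info(n); K=np.array([[c['fx'],0,c['cx']],[0,c['fy'],c['cy']],[0,0,1]])
    p=cv2.undistortPoints(np.float64(uv).reshape(-1,1,2),K,c['dist']).reshape(-1,2)
    R=cv2.Rodrigues(c['rvec'])[0]; o=-R.T@c['tvec']; d=np.c_[p,np.ones(len(p))]@R
    return o+d*((z-o[2])/d[:,2])[:,None]
def proj(n,P):
    c=robot.camera_info(n); K=np.array([[c['fx'],0,c['cx']],[0,c['fy'],c['cy']],[0,0,1]])
    return cv2.projectPoints(np.float64(P),c['rvec'],c['tvec'],K,c['dist'])[0].reshape(-1,2)
S=8
def up(im,x0,y0,x1,y1): return cv2.resize(im[y0:y1,x0:x1],None,fx=S,fy=S,interpolation=cv2.INTER_CUBIC)
def px(p,x0,y0): return (np.float64(p).reshape(-1,2)+.5)/S-.5+[x0,y0]
E
cat > m.py <<'E'
from h import *
vis=[]
for n,boxes in (("top",{"tube":(290,140,340,210),"stand":(215,125,275,180)}),("scene",{"tube":(178,212,248,270),"stand":(265,200,322,250)})):
    im=cv2.imread(f"pics/{n}0.png")
    for k,b in boxes.items():
        c=up(im,*b); bg=np.median(c.reshape(-1,3),0)
        # blue channel: table bright, objects dark
        m=(c[:,:,0]<0.62*bg[0]).astype(np.uint8)
        if k=="tube": # fill white bands
            m=cv2.morphologyEx(m,cv2.MORPH_CLOSE,np.ones((41,41),np.uint8))
        cs=max(cv2.findContours(m,cv2.RETR_EXTERNAL,cv2.CHAIN_APPROX_NONE)[0],key=cv2.contourArea)
        r=cv2.boxPoints(cv2.minAreaRect(cs)); z=.022 if k=="tube" else .012
        W=ray(n,px(r,b[0],b[1]),z)
        e=W[1]-W[0],W[2]-W[1]; L=[np.linalg.norm(v) for v in e]; v=e[int(np.argmax(L))]
        print(n,k,"centre",W.mean(0).round(4),"sides",np.round(L,4),"long-axis deg",round(np.degrees(np.arctan2(v[1],v[0]))%180,1))
        cv2.drawContours(c,[cs],-1,(0,255,0),1); cv2.drawContours(c,[r.astype(int)],-1,(255,255,0),1); 
        if k=="stand":
            f=(c[:,:,2]>95)&(m>0); f=f.astype(np.uint8); f=cv2.erode(f,np.ones((5,5)))
            nn,l,st,ce=cv2.connectedComponentsWithStats(f)
            i=1+np.argsort(-st[1:,4])[:2]; print(" forks px",px(ce[i],b[0],b[1]).round(1).tolist(),st[i,4], "z=.06:",ray(n,px(ce[i],b[0],b[1]),.06)[:,:2].round(4).tolist())
        vis.append(cv2.resize(c,(400,300)))
cv2.imwrite("pics/meas0.png",np.vstack([np.hstack(vis[:2]),np.hstack(vis[2:])]))
E
python3 m.py
```

```text
top tube centre [ 0.5014 -0.2478  0.022 ] sides [0.0539 0.1751] long-axis deg 20.0
top stand centre [ 0.5722 -0.0237  0.012 ] sides [0.0915 0.111 ] long-axis deg 56.9
 forks px [[231.2, 147.0], [237.6, 136.6]] [462 146] z=.06: [[0.5834, 0.0195], [0.6168, -0.0001]]
scene tube centre [ 0.5072 -0.2568  0.022 ] sides [0.0655 0.1972] long-axis deg 20.1
scene stand centre [ 0.5656 -0.0176  0.012 ] sides [0.134  0.1178] long-axis deg 146.4
 forks px [[307.6, 216.2], [279.6, 215.7]] [2568 2511] z=.06: [[0.599, 0.0063], [0.5565, -0.061]]
```

View pics/meas0.png

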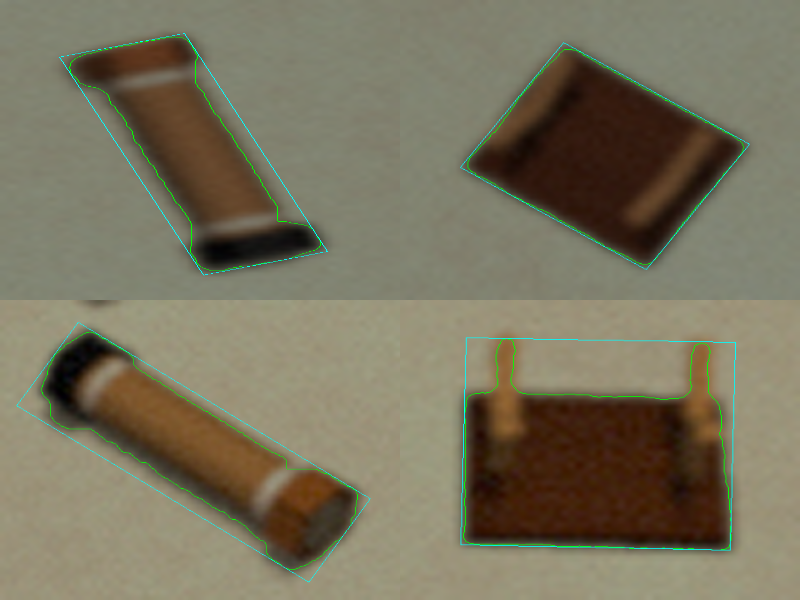

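The rectangles in the picture fit well. The top-view stand measures 91×111 mm, which matches its known size. The long tube's contour takes in some shadow, so I'll refine its axis from colour and from both views.

```bash
cat > m2.py <<'E'
from h import *
for n,b in (("top",(290,140,340,210)),("scene",(178,212,248,270))):
    im=cv2.imread(f"pics/{n}0.png"); c=up(im,*b).astype(int)
    br=((c[:,:,2]-c[:,:,0])>(28 if n=="top" else 50)).astype(np.uint8)   # brown tube + wood cap
    br=cv2.morphologyEx(br,cv2.MORPH_OPEN,np.ones((9,9)))
    nn,l,st,ce=cv2.connectedComponentsWithStats(br); i=1+np.argmax(st[1:,4])
    bl=(c.max(2)<45).astype(np.uint8); n2,l2,s2,c2=cv2.connectedComponentsWithStats(bl); j=1+np.argmax(s2[1:,4])
    # white bands: bright & unsaturated inside the dilated tube
    cs=cv2.findContours((l==i).astype(np.uint8),cv2.RETR_EXTERNAL,cv2.CHAIN_APPROX_NONE)[0]
    r=cv2.minAreaRect(max(cs,key=cv2.contourArea)); W=ray(n,px(cv2.boxPoints(r),b[0],b[1]),.022)
    B=ray(n,px(c2[j],b[0],b[1]),.022)[0]; print(n,"black cap",B.round(4),s2[j,4],"brown rect ctr",W.mean(0).round(4),np.linalg.norm(W[1]-W[0]).round(4),np.linalg.norm(W[2]-W[1]).round(4))
    d=W.mean(0)-B; print(" axis deg",np.degrees(np.arctan2(d[1],d[0])).round(1))
    o=c.astype(np.uint8).copy(); cv2.drawContours(o,cs,-1,(0,255,0),1); cv2.drawContours(o,[cv2.boxPoints(r).astype(int)],-1,(255,255,0),1); cv2.circle(o,tuple(c2[j].astype(int)),4,(0,0,255),-1)
    cv2.imwrite(f"pics/m2_{n}.png",o)
a=cv2.imread("pics/m2_top.png");s=cv2.imread("pics/m2_scene.png");cv2.imwrite("pics/m2.png",np.hstack([cv2.resize(a,(340,476)),cv2.resize(s,(450,476))]))
E
python3 m2.py
```

```text
top black cap [ 0.4316 -0.2731  0.022 ] 4899 brown rect ctr [ 0.5034 -0.2495  0.022 ] 0.0343 0.1117
 axis deg 18.2
scene black cap [ 0.43   -0.2827  0.022 ] 4851 brown rect ctr [ 0.4973 -0.2535  0.022 ] 0.0381 0.1126
 axis deg 23.5
```

View pics/m2.png

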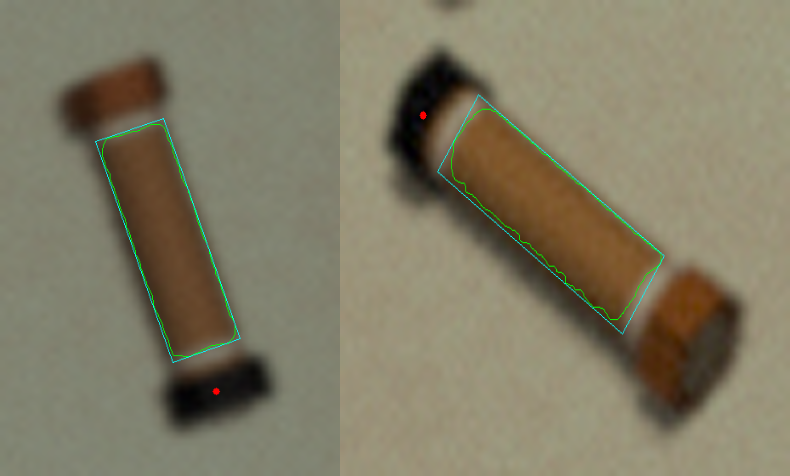

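The tube centre is (0.503, −0.250) at about 18.5°. The black cap centre measures 75.6 mm from it, against 75 expected. Next I grasp it at mid-tube.

```bash
cat >> h.py <<'E'
def rot(deg):
    a=np.radians(deg); c,s=np.cos(a),np.sin(a)
    return np.array([[c,s,0],[s,-c,0],[0,0,-1.]])
E
python3 - <<'E'
from h import *
P=np.array([.5034,-.2495]); R=rot(18.5)
print(robot.ik([*P,.14],R), robot.ik([.572,-.0237,.16],rot(57)))
robot.move_ptp([*P,.14],R)
robot.move_linear([*P,.06],.15)
print(robot.move_linear([*P,.024],.05,threshold=8))
robot.gripper_to(.03)
s=robot.get_state(); print(s['time'],s['ee_pos'],s['opening'],s['force'])
robot.move_linear([*P,.06],.06)
s=robot.get_state(); print(s['time'],s['ee_pos'],s['opening'],s['force'])
for n in("scene","top"): cv2.imwrite(f"pics/{n}1.png",robot.grab_frame(n)[:,:,::-1])
a=cv2.imread("pics/top1.png")[110:230,250:380];b=cv2.imread("pics/scene1.png")[120:290,140:330]
cv2.imwrite("pics/g1.png",np.hstack([cv2.resize(a,(390,360)),cv2.resize(b,(402,360))]))
E
```

```text
[ 0.55196948  0.40865703 -0.18236372  1.84577408  0.09247627  0.89531461
 -0.92150336] [ 0.4278172   0.45073963 -0.56158446  1.79366932  0.28346274  0.97814657
 -0.82472859]
False
4.2 [ 0.50341153 -0.24954967  0.02399491] 0.03519161162199309 [ 0.12016465  0.44489956 -0.95292406]
4.95 [ 0.50328642 -0.24946083  0.05990986] 0.035073314342052596 [ 0.54474085 -0.21565593 -1.36857205]
```

View pics/g1.png

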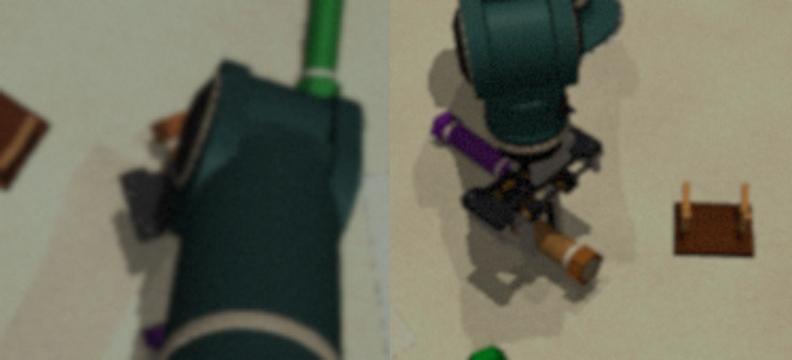

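The tube is in the grip (opening 35 mm, lifted), and the wood cap shows at about (580,262) in the crop. Next I carry it over the stand and check alignment before lowering.

Run:
```python
from h import *
robot.move_linear([.5034,-.2495,.17],.15)
robot.move_ptp([.572,-.0237,.17],rot(57))
robot.move_linear([.572,-.0237,.115],.1)
robot.pause(.2)
s=robot.get_state(); print(s['time'],s['ee_pos'],s['opening'],s['force'],s['moment'])
for n in("scene","top"): cv2.imwrite(f"pics/{n}2.png",robot.grab_frame(n)[:,:,::-1])
a=cv2.imread("pics/top2.png")[100:220,180:310];b=cv2.imread("pics/scene2.png")[120:270,200:370]
cv2.imwrite("pics/g2.png",np.hstack([cv2.resize(a,(390,360)),cv2.resize(b,(408,360),interpolation=cv2.INTER_CUBIC)]))
cv2.imwrite("pics/g2b.png",cv2.resize(cv2.imread("pics/scene2.png")[170:250,240:350],(770,560),interpolation=cv2.INTER_CUBIC))
```

```text
7.7667 [ 0.57231651 -0.02372875  0.1156046 ] 0.035174780004837126 [-0.60579264 -0.06930326 -0.81472287] [ 0.02554381 -0.00627015  0.02838635]
```

View pics/g2.png

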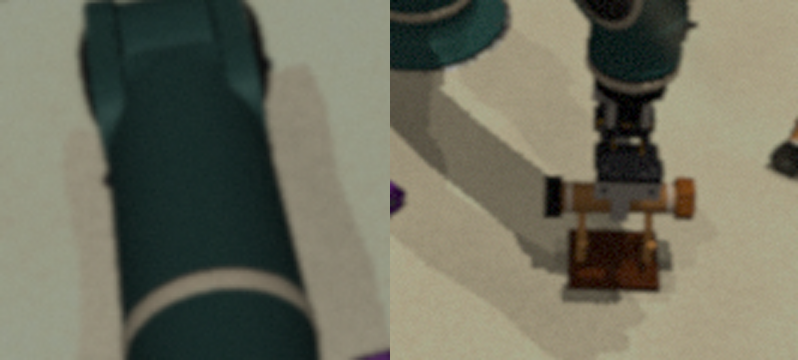

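View pics/g2b.png

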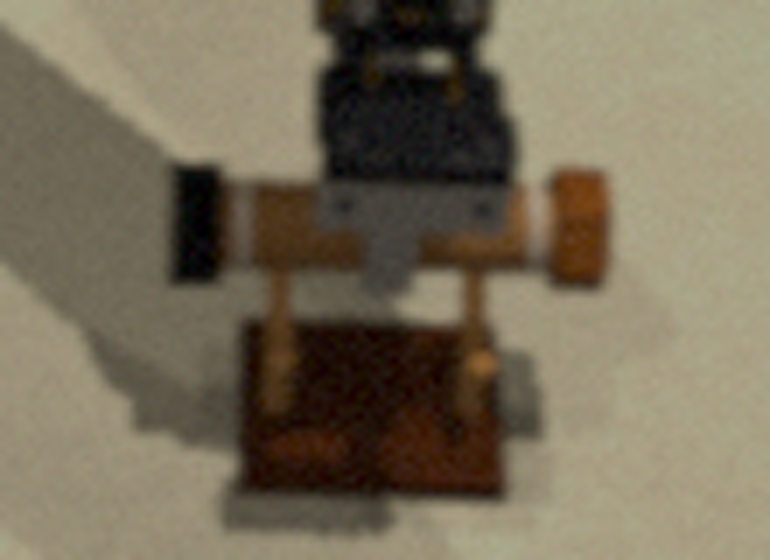

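The held tube is level and parallel to the forks, with the caps centred near x=389 and the forks near 375 in the crop. A grey finger plate wider than the fork gap sits near tube height, so I check its height and the centring numerically before lowering.

Run:
```python
from h import *
T=np.array([.5723,-.0237,.1156]); a=np.radians(57); t=np.array([np.cos(a),np.sin(a),0]); nrm=np.array([np.sin(a),-np.cos(a),0])
c=robot.camera_info("scene"); Rm=cv2.Rodrigues(c['rvec'])[0]; o=-Rm.T@c['tvec']; print("cam",o)
if (o-T)@nrm<0: nrm=-nrm
f=lambda P:((proj("scene",P)-[240,170])*7).round(0).tolist()
off=np.array([0,0,-.0016+0])
print("caps exp",f([T+off-.075*t,T+off+.075*t])," obs 198,225 / 580,228")
S=np.array([.572,-.0237,0]); print("fork tops near tip exp",f([S+s*.04*t+.030*nrm+[0,0,.0715] for s in(-1,1)]))
print("base top corners",f([S+s*.055*t+u*.045*nrm+[0,0,.012] for s in(-1,1) for u in(-1,1)]))
for d in(.02,.028,.036):
    for uv in([385,290],[335,230],[505,235],[320,235],[520,235]):
        p=np.array(uv)/7+[240,170]; A=ray("scene",p,0.)[0]; B=ray("scene",p,.3)[0]; D=B-A
        k=((T+d*nrm-A)@nrm)/(D@nrm); X=A+k*D; print(d,uv,"rel TCP z",round(X[2]-T[2],4),"along",round((X-T)@t,4))
```

```text
cam [ 1.17044521 -0.51061024  0.91449717]
caps exp [[194.0, 212.0], [576.0, 223.0]]  obs 198,225 / 580,228
fork tops near tip exp [[278.0, 343.0], [480.0, 349.0]]
base top corners [[236.0, 302.0], [235.0, 466.0], [492.0, 309.0], [504.0, 474.0]]
0.02 [385, 290] rel TCP z -0.0216 along 0.0009
0.02 [335, 230] rel TCP z 0.0118 along -0.0208
0.02 [505, 235] rel TCP z 0.0117 along 0.0446
0.02 [320, 235] rel TCP z 0.0088 along -0.0264
0.02 [520, 235] rel TCP z 0.012 along 0.0504
0.028 [385, 290] rel TCP z -0.0128 along 0.0
0.028 [335, 230] rel TCP z 0.0202 along -0.0214
0.028 [505, 235] rel TCP z 0.0202 along 0.0433
0.028 [320, 235] rel TCP z 0.0172 along -0.027
0.028 [520, 235] rel TCP z 0.0204 along 0.049
0.036 [385, 290] rel TCP z -0.004 along -0.0009
0.036 [335, 230] rel TCP z 0.0287 along -0.0221
0.036 [505, 235] rel TCP z 0.0286 along 0.0419
0.036 [320, 235] rel TCP z 0.0257 along -0.0276
0.036 [520, 235] rel TCP z 0.0288 along 0.0475
```

The plate bottom sits at least 12 mm above the grasp axis, so it clears the fork tips by about 10 mm. Centring agrees to under 1 px, so I lower it.

Run:
```python
from h import *
P=[.572,-.0237]
robot.move_linear([*P,.082],.08)
h=robot.move_linear([*P,.0715],.015,threshold=4)
robot.pause(.2)
s=robot.get_state(); print(h,s['time'],s['ee_pos'],s['opening'],s['force'],s['moment'])
cv2.imwrite("pics/scene3.png",robot.grab_frame("scene")[:,:,::-1])
cv2.imwrite("pics/g3.png",cv2.resize(cv2.imread("pics/scene3.png")[170:250,240:350],(770,560),interpolation=cv2.INTER_CUBIC))
```

```text
True 9.1667 [ 0.5723096  -0.02398839  0.07411388] 0.03539041512245696 [ 4.50371122 -1.41792787  3.49385843] [-0.25504061 -1.17224537  0.01331132]
```

View pics/g3.png

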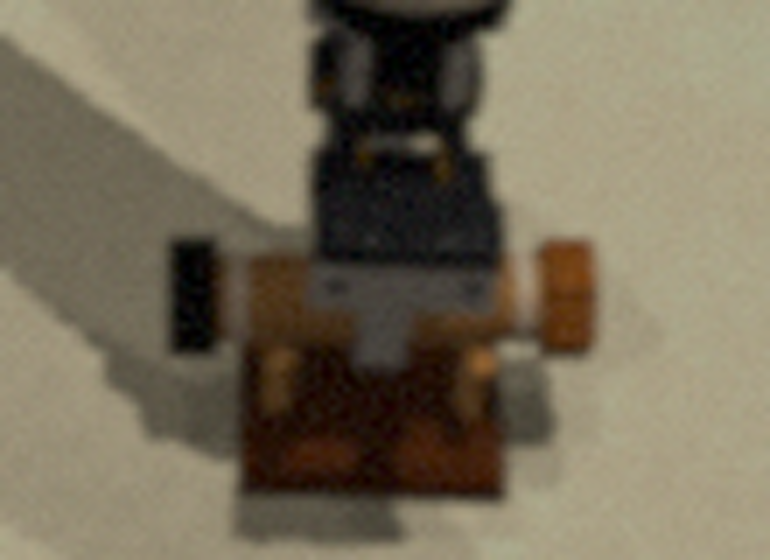

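Contact came 1.6 mm high with a sideways push along +n, so the tube is touching one V flank and is offset by about 1.6 mm. I shift it that way and finish lowering.

Run:
```python
from h import *
a=np.radians(57); n=np.array([np.sin(a),-np.cos(a)]); P=np.array([.572,-.0237])
def rep(l):
    s=robot.get_state(); print(l,round(s['time'],2),s['ee_pos'].round(4),s['force'].round(2),s['moment'].round(2),"n-force",round(s['force'][:2]@n,2))
robot.move_linear([*(P+.0016*n),.0741],.01); rep("shift")
print(robot.move_linear([*(P+.0016*n),.0720],.01,threshold=5)); robot.pause(.2); rep("down")
```

```text
shift 9.55 [ 0.573  -0.0245  0.0738] [ 0.54 -0.32  0.58] [-0.04 -0.28  0.01] n-force 0.62
True
down 9.97 [ 0.5734 -0.0247  0.0729] [0.62 0.08 5.33] [ 0.03 -0.24 -0.14] n-force 0.48
```

The contact force is now vertical with almost no side load at z=0.0729 (0.0725 expected), so the tube is seated in both forks. I open partly, check, then open fully and retreat.

Run:
```python
from h import *
robot.gripper_to(.05); robot.pause(.2); robot.gripper_to(.09)
s=robot.get_state(); x,y,z=s['ee_pos']; print(s['time'],s['ee_pos'],s['force'],s['opening'])
robot.move_linear([x,y,.2],.12)
robot.move_ptp([.40,-.38,.3],rot(21))
robot.pause(.3); print(robot.get_state()['time'])
for n in("scene","top"): cv2.imwrite(f"pics/{n}4.png",robot.grab_frame(n)[:,:,::-1])
a=cv2.imread("pics/top4.png")[110:190,200:300];b=cv2.imread("pics/scene4.png")[170:250,240:340]
cv2.imwrite("pics/g4.png",np.hstack([cv2.resize(q,(400,320),interpolation=cv2.INTER_CUBIC) for q in(a,b)]))
```

```text
11.4 [ 0.57319218 -0.02472866  0.07270662] [ 0.36018227 -0.02098757 -0.18485527] 0.08981068174675755
14.4167
```

View pics/g4.png

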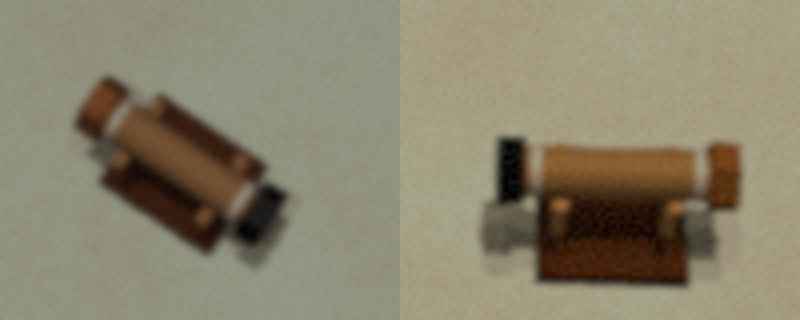

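View pics/scene4.png

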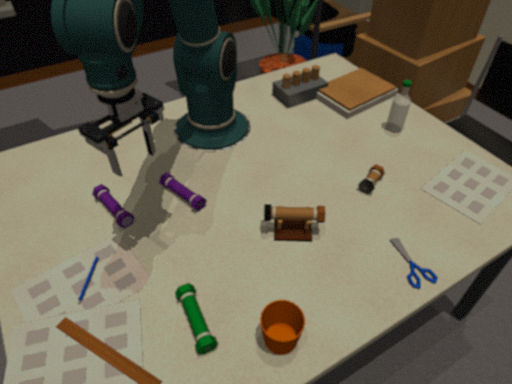

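The picture shows the tube in both forks, with the black cap at about (268,213) and the wood cap at about (321,214). Both caps overhang, all four fork tips are visible beside the tube, and the short kaleidoscope and look-alikes are unmoved. The slope between the caps is 0.023, against 0.029 expected for a level tube, a difference of less than 1 px. I'm handing it in.

```bash
python3 -c "
from rig import robot
print(robot.sign_off(), robot.get_state()['time'])"
```

```text
the job is handed in; nothing more can be done
the job is handed in; nothing more can be done
```

The long kaleidoscope (brown tube, black and wood caps) now lies in the wooden stand. I gripped it mid-tube, lowered it into both forks, let go once it rested there, and moved the arm clear. I handed in just after 14.5 s.

- **One check disagreed:** the first contact came 1.6 mm too high with a side push of about 4.5 N, because the tube was touching one flank of the V. I shifted it 1.6 mm and lowered again. It then seated at 72.9 mm grasp height (72.5 expected), with almost no side load.
- **Last checks:** both views show the tube in both forks, level to within a pixel, with a cap overhanging each side. The short kaleidoscope and the green and purple look-alikes look unmoved.

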